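# Offer the passes on the hand-out board

### The arm

A 7-joint arm with a two-finger parallel gripper is mounted at the origin on a cart in front of the work surface, level with it; the furniture and walls round the work are solid. World frame = base frame: x ahead of the robot, y to its left, z up, the work surface at z = 0. Lengths are in m, angles in rad, forces in N, time in s.
With the tool pointing down it reaches from about 0.425 to 0.825 m from the base axis. Payload 3.6 kg.
Tool frame: the origin (TCP) lies at the very end of the fingers, on their centre line; the grasp point (between the pads) lies 19 mm behind it; z points along the fingers, y is the line along which they close (so a half turn about z gives the same grasp; the last joint's range is limited). The gripper opens to 85 mm and grips with 20 to 120 N. Pads are 22 mm wide; open, the fingers measure 114 mm over their backs; the gripper's body (76 mm by 85 mm) begins 54 mm behind the grasp point. The pads swing forward as they close: fully open they stand 13 mm farther back than shut.
Start: joints at [-1.274, 0.615, -0.013, 1.423, 0.008, 1.103, -0.04], TCP at [0.207, 0.616, 0.231] pointing down, gripper open.
Joint ranges: [-3.12, 3.12], [-0.3, 2.06], [-1.34, 1.32], [0.26, 2.42], [-1.36, 4.5], [0.01, 1.98], [-2.84, 2.84]. Speed limits (rad/s): [2.79, 2.79, 3.14, 3.14, 3.14, 3.14, 3.14].

### API

Orientations are given as a rotation vector (axis times angle).
In Python, from cell import r, snapshot gives the robot as it stands.
- The arm moves only by the tool apply_moves, never from a script. Its argument "plan" is a list of rows, each an object of numbers: "dx", "dy", "dz": the shift along the tool's x, y, z in units of 30 mm (1.0 is 30 mm); "ax", "ay", "az": the turn, a rotation vector about the tool's x, y, z in units of 6 degrees (1.0 is 6 degrees); "fingers": the finger opening in mm, from 0 to 85.4. A call has exactly 8 rows; each row is the pose to reach, as a shift and turn from the pose commanded when the call began, along the tool's axes at that moment; what a row does not reach only later rows make up. A row lasts 1/12 s, in which the tool goes at most 41.7 mm and 7.16 degrees, less where a joint would pass 70% of its speed; a pose out of reach is approached as far as the arm can. A call with a gripper value outside its range is refused whole. The fingers move at their own pace and stop on an object; "squeeze" is the grip in N (left out, the last holds). Time passes only in rows, so rows that repeat a pose let the fingers close, or fill a call up. It gives the time, the measured TCP pose, the force, the opening and the grip force at its end, in the units of the state.
- r.sense(): the state, without advancing time (a new reading comes with each control period).
- snapshot(name): name is "side" or "top" or "wrist"; returns a dict with "img" (480x640x3 uint8, blue, green, red), "fov_y" (degrees; the focal length in pixels is half the picture's height over the tangent of half this angle, whatever the lens; pixels are square), "cx", "cy" (the principal point, pixels), "R" (3x3) and "t" (3): a world point X has camera coordinates R X + t; the wrist camera has in their place "hand_eye" (4x4, takes a point from camera to tool coordinates, whose origin is the TCP and whose axes are the flange's). Camera axes: x right, y down, z forward; pixel columns grow to the right and rows downward; lengths in m; the calibration is good to about 2 mm. A picture is of the moment at which its call begins: read the wrist's pose just before it. There is no depth.
- r.finish_job(): hands the job in; it is judged then, once.
The state is a dict: "t": time; "joints": joint angles; "joint_velocities": joint speeds; "joint_torque": joint torques, N m; "ee_pos": TCP position; "orientation": TCP orientation; "force": force on the tool from outside, world axes, zero at the start; "ft_torque": the same for the moment, N m; "width": finger opening in m; "gripper_force": force on a finger pad.
Only numpy, scipy, OpenCV 4.12 (cv2) and the standard library are available. Lean on these libraries where they do the work, as an engineer would, in place of code of your own. Each camera call takes 0.05 s, during which the arm holds its last target. There are 200 camera calls.

### The job

Pull the wooden hand-out board free of the roller catch on its stand and slide it outward along its guides, with the pack of passes riding on it, until its outer end is level with the pointer on the gauge bar. It would tip over the edge there, so finish while still holding it by its inner end, flat on the stand and still; never let it tip or lose the passes, and do not shift the pointer or disturb the things around.

Things in the scene. Friction and masses are not known exactly. Their poses are not given: they have to be found in the camera images.
- stand: Fixed low grey bench, 104 (x) x 200 (y) x 50 mm high; outward is its own +y (roughly the robot's left). Origin: centre of its underside. The board slides on its top (z = 50 mm), between two guide strips (10 mm high, inner faces at x = +-42 mm, y -60 to +100 mm; 2 mm play each side). On its +x side a gauge bar (x 54 to 62 mm, top at z = 50 mm, cursor to 60 mm) runs out to y = 270 mm.
- catch (a point): Between the two sprung rollers of the catch at the stand's inner end (stand frame 0, -69, 56 mm; catch y -94 to -63 mm, up to z = 61 mm). They hold the stud behind the board's inner end; pulling the board straight outward by 16 mm, with up to about 15 N, frees it. Axes as the stand's.
- stand_edge (a point): Middle of the outer edge of the stand's top plate (stand frame 0, 100, 50 mm), over which the board slides out. Axes as the stand's.
- pointer (a point): Tip of the small dark pointer of the cursor on the gauge bar, 45 mm to the +x side of the stand's middle line, 5 mm clear of the board's path, at its height; 120 to 155 mm outward of the stand's edge. It stays where it is unless pushed. Axes as the stand's. The board's outer end must come level with it along the stand's y.
- board: Loose plywood board, 80 (x) x 220 (y) x 12 mm, about 0.33 kg, +y outward; origin: centre of the slab's underside. Starts with its origin at y = +50 mm of the stand (60 mm overhang), its 25 mm long rear stud (14 mm round) in the catch. A lip 5 mm high crosses its outer end. At the mark it tips outward unless held: up to about 10 N down at the grip block keeps it flat.
- board_grip (a point): Point in the wooden grip block on the board's inner end (board frame 0, -85, 36 mm). The block is 46 (x) x 18 (y) x 34 mm high, from z = 12 to 46 mm above the board's underside, with clear space round it (the passes begin at least 60 mm outward of this point). Axes as the board's.
- board_end (a point): Middle of the board's outer end face (board frame 0, 110, 6 mm). Axes as the board's.
- passes: Loose stack of thin pass cards, about 96 x 73 x 32 mm, about 0.13 kg, lying lengthwise on the outer half of the board; origin at the centre of its underside. It must ride along on the board.
- flask: Drinking flask, 86 mm round, 170 high, at the back right; leave alone. Origin: centre of its underside.
- pen_pot: Pot with pens, 79 x 88 x 153 mm, at the back; leave alone. Origin: centre of its underside.
- radio: Hand radio with aerial, 38 x 60 x 226 mm, standing at the back; leave alone. Origin: centre of its underside.
- sanitiser: Pump bottle, 46 x 74 x 179 mm, at the back left; leave alone. Origin: centre of its underside.
- stamp: Hand stamp, 30 x 46 x 70 mm, right of the stand; leave alone. Origin: centre of its underside.
- coins_a: Wrapped coin roll standing on end, 26 mm round, 52 high, right of the stand; leave alone. Origin: centre of its underside.
- coins_b: Wrapped coin roll standing on end, 28 mm round, 58 high, right of the stand; leave alone. Origin: centre of its underside.
- coins_c: Small wrapped coin roll standing on end, 24 mm round, 49 high, close to the robot's side of the stand; leave alone. Origin: centre of its underside.

How it is judged:
By the outcome, as a careful person would: the job done as asked, in the order asked, and still so for the second after the job is handed in, while the arm keeps its last pose, push and grip.
It also fails if it takes over 32 s, if anything falls off the work surface, if the arm or the gripper's body presses on something with over 40 N, if the wrist force passes 120 N, or if a joint passes its speed limit or range.

## Working session

There is one attempt and no reset: what is moved stays moved. The work goes in short steps, Python scripts to look and compute and a tool call to move; the robot and the scene stay as the last step left them, time stands still between calls to the robot, and variables do not carry over. Pictures are saved under pics/ and viewed, at most 10 in all, crops included, and the job is handed in when it is done.

Besides the shell and the picture viewer there is one more tool, called as name([rows], argument=value, ...), one row to a line, values as JSON. apply_moves: Moves the arm, as the interface text tells. Its arguments: {"type":"object","properties":{"plan":{"type":"array"},"squeeze":{"type":"number"}},"required":["plan"]}

```bash
mkdir -p pics; ls; python3 - <<'E'
from cell import r, snapshot
import cv2, numpy as np, pickle
s=r.sense(); print(s)
for n in ("top","side"):
    d=snapshot(n); cv2.imwrite(f"pics/{n}0.png",d["img"]); pickle.dump(d,open(f"{n}0.pkl","wb"))
    print(n,d["fov_y"],d["cx"],d["cy"],np.round(d["R"],3).tolist(),d["t"])
E
```

```text
pics
{'t': 0.0, 'joints': array([-1.27349138,  0.61594238, -0.01262931,  1.42493849,  0.00806382,
        1.10342253, -0.04039493]), 'joint_velocities': array([-2.83785772e-04, -1.94375979e-03, -1.67305488e-04,  1.53119233e-03,
       -1.51305131e-05,  2.97284848e-04,  1.82880559e-03]), 'joint_torque': array([-2.27466530e-04, -4.69214022e+01,  2.59240558e-01, -1.71026981e+01,
        9.94033122e-03,  9.85561201e-03, -4.58190371e-06]), 'ee_pos': array([0.20653879, 0.61547854, 0.23010998]), 'orientation': array([-0.50624048, -3.10009946,  0.00412602]), 'force': array([ 0.39646055, -1.22988204,  0.32838713]), 'ft_torque': array([-0.0181401 ,  0.04539599,  0.03765643]), 'gripper_force': 0.0, 'width': 0.08508983202454865}
top 51.64676449304927 329.66910615353265 240.53525856849822 [[0.008, -1.0, 0.011], [-0.989, -0.009, -0.145], [0.145, -0.01, -0.989]] [-0.03535525  0.55398903  0.94914906]
side 45.58584578129392 313.5115465185597 248.2943758814375 [[-0.992, -0.128, 0.011], [-0.069, 0.456, -0.887], [0.109, -0.88, -0.461]] [0.5489311  0.12873116 0.96038691]
```

View pics/top0.png

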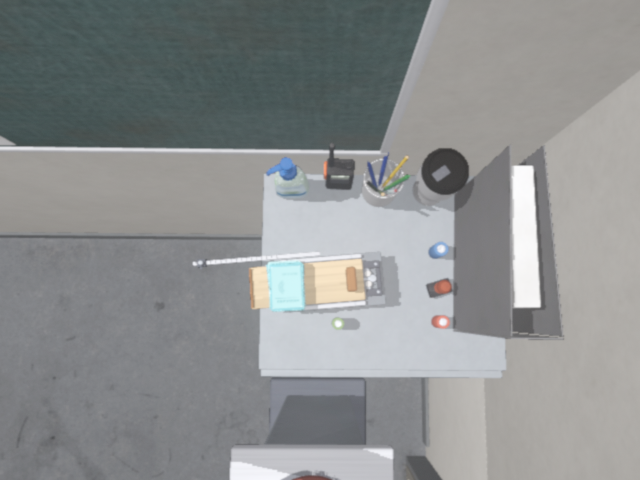

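View pics/side0.png

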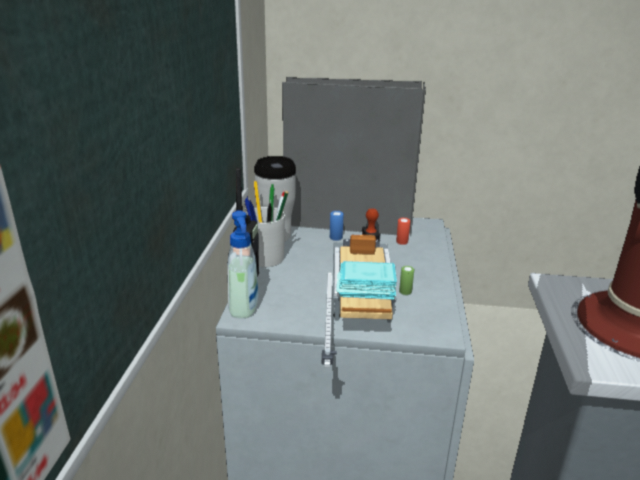

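The top view shows the stand lying left–right, with the board from (250,288) to (365,281), the grip block near (351,279), the catch near (373,278) and the cursor near (200,263). In the side view the cursor is near (327,358) and the block near (362,244). I'll enlarge both.

```bash
python3 - <<'E'
import cv2, numpy as np
a=cv2.imread("pics/top0.png")[240:330,190:390]; a=cv2.resize(a,None,fx=4,fy=4,interpolation=cv2.INTER_CUBIC)
cv2.imwrite("pics/topc.png",a)
b=cv2.imread("pics/side0.png")[228:378,310:425]; b=cv2.resize(b,None,fx=4,fy=4,interpolation=cv2.INTER_CUBIC)
cv2.imwrite("pics/sidec.png",b)
E
```

```text
(no output)
```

View pics/topc.png

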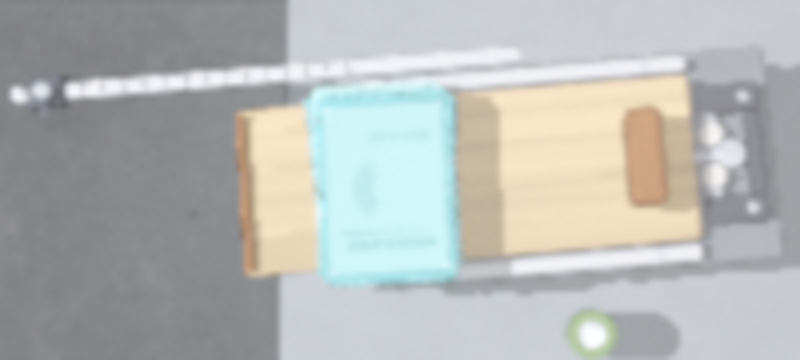

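View pics/sidec.png

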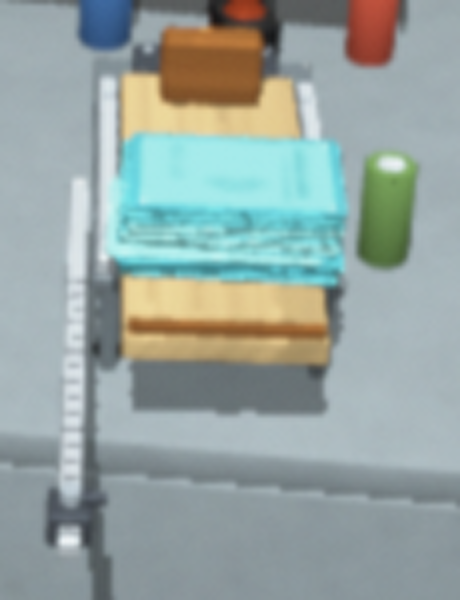

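```bash
cat > h.py <<'E'
import numpy as np, pickle, cv2
from scipy.optimize import least_squares
def ray(d,px):
    f=240/np.tan(np.radians(d["fov_y"]/2))
    v=np.array([(px[0]-d["cx"])/f,(px[1]-d["cy"])/f,1.0])
    R=np.array(d["R"]);t=np.array(d["t"])
    return -R.T@t, R.T@v
def plane(d,px,z):
    o,v=ray(d,px); return o+v*(z-o[2])/v[2]
def proj(d,X):
    f=240/np.tan(np.radians(d["fov_y"]/2)); c=np.array(d["R"])@X+np.array(d["t"])
    return np.array([d["cx"]+f*c[0]/c[2],d["cy"]+f*c[1]/c[2]])
E
python3 - <<'E'
from h import *
T=pickle.load(open("top0.pkl","rb"));S=pickle.load(open("side0.pkl","rb"))
ut=lambda u,v:((u+.5)/4-.5+190,(v+.5)/4-.5+240)
us=lambda u,v:((u+.5)/4-.5+310,(v+.5)/4-.5+228)
# board-frame point, cam, px  (stand frame: y+50,z+50)
obs=[((40,110,67-50),T,ut(236,111)),((-40,110,17),T,ut(247,277)),((40,-110,12),T,ut(688,76)),((-40,-110,12),T,ut(702,240)),
((23,-76,46),T,ut(625,109)),((23,-94,46),T,ut(659,107)),((-23,-94,46),T,ut(668,203)),((-23,-76,46),T,ut(632,207)),
((40,110,0),S,us(122,358)),((-40,110,0),S,us(329,363)),((23,-76,46),S,us(163,66)),((-23,-76,46),S,us(262,70)),((40,-110,12),S,us(122,74))]
def W(p,P):
    c,s=np.cos(p[2]),np.sin(p[2]); P=np.array(P)/1000
    return np.array([p[0]+c*P[0]-s*P[1],p[1]+s*P[0]+c*P[1],P[2]+.05])
f=lambda p:np.concatenate([proj(d,W(p,P))-q for P,d,q in obs])
s=least_squares(f,[.45,.1,0],loss="soft_l1"); p=s.x
print("board origin",p,"yawdeg",np.degrees(p[2])); print(np.round(s.fun.reshape(-1,2),1).tolist() if s.fun.ndim else 0)
print(np.round(f(p).reshape(-1,2),1).tolist())
# pointer
o1,v1=ray(T,ut(65,107)); o2,v2=ray(S,us(104,497))
A=np.stack([v1,-v2],1); k=np.linalg.lstsq(A,o2-o1,rcond=None)[0]
a,b=o1+k[0]*v1,o2+k[1]*v2; print("ptr",a,b)
def toB(X):
    c,sn=np.cos(p[2]),np.sin(p[2]); d=X[:2]-p[:2]; return 1000*np.array([c*d[0]+sn*d[1],-sn*d[0]+c*d[1],X[2]-.05])
for X in ((a+b)/2,plane(T,ut(65,107),.056),plane(S,us(104,497),.056)): print("in board frame mm",toB(X))
print("grip",W(p,(0,-85,36)))
E
```

```text
board origin [0.46690426 0.01323368 0.08971228] yawdeg 5.140134826556729
[[-0.7, -0.1], [-1.0, 0.3], [-0.1, -0.2], [0.2, 0.1], [-0.2, 0.0], [0.9, -0.3], [0.8, 0.4], [0.2, 0.2], [-0.3, 1.0], [0.0, 1.4], [-0.4, -6.1], [0.6, -6.4], [-0.3, -0.2]]
[[-0.7, -0.1], [-1.0, 0.3], [-0.1, -0.2], [0.2, 0.1], [-0.2, 0.0], [0.9, -0.3], [0.8, 0.4], [0.2, 0.2], [-0.3, 1.0], [0.0, 1.4], [-0.4, -6.1], [0.6, -6.4], [-0.3, -0.2]]
ptr [0.49951792 0.21092673 0.05070809] [0.4953972  0.21092359 0.0503304 ]
in board frame mm [ 48.14199603 194.1591455    0.51924939]
in board frame mm [ 49.5987085  192.75906975   6.        ]
in board frame mm [ 46.22220625 201.6769701    6.        ]
grip [ 0.47451958 -0.0714245   0.086     ]
```

```bash
cat >> h.py <<'E'
from scipy.spatial.transform import Rotation as Ro
YAW=0.0897
def Rt(yaw=YAW): # tool z down, tool y along stand +y
    y=np.array([-np.sin(yaw),np.cos(yaw),0]);z=np.array([0,0,-1.]);return np.stack([np.cross(y,z),y,z],1)
def units(s,X,yaw=YAW,Rg=None):
    R=Ro.from_rotvec(s["orientation"]).as_matrix()
    Rg=Rt(yaw) if Rg is None else Rg
    return np.round(R.T@(np.array(X)-s["ee_pos"])/.03,3), np.round(np.degrees(Ro.from_matrix(R.T@Rg).as_rotvec())/6,3)
E
python3 - <<'E'
from h import *; from cell import r
s=r.sense(); print(Ro.from_rotvec(s["orientation"]).as_matrix().round(3))
for X in [(.355,.332,.231),(.44,.17,.231),(.4745,-.071,.2)]: print(units(s,X))
E
```

```text
[[-0.948  0.318 -0.001]
 [ 0.318  0.948 -0.002]
 [-0.    -0.002 -1.   ]]
(array([-7.697, -7.387, -0.008]), array([-0.023, -0.005, -3.948]))
(array([-1.2101e+01, -1.1605e+01,  2.0000e-03]), array([-0.023, -0.005, -3.948]))
(array([-15.747, -18.853,   1.053]), array([-0.023, -0.005, -3.948]))
```

apply_moves([
  {"dx": -0.6, "dy": -0.6, "dz": 0, "ax": 0, "ay": 0, "az": -0.4, "fingers": 44},
  {"dx": -1.6, "dy": -1.5, "dz": 0, "ax": 0, "ay": 0, "az": -1.0, "fingers": 44},
  {"dx": -2.6, "dy": -2.5, "dz": 0, "ax": 0, "ay": 0, "az": -1.6, "fingers": 44},
  {"dx": -3.6, "dy": -3.5, "dz": 0, "ax": 0, "ay": 0, "az": -2.2, "fingers": 44},
  {"dx": -4.6, "dy": -4.4, "dz": 0, "ax": 0, "ay": 0, "az": -2.8, "fingers": 44},
  {"dx": -5.6, "dy": -5.4, "dz": 0, "ax": 0, "ay": 0, "az": -3.4, "fingers": 44},
  {"dx": -6.6, "dy": -6.3, "dz": 0, "ax": 0, "ay": 0, "az": -3.9, "fingers": 44},
  {"dx": -7.6, "dy": -7.3, "dz": 0, "ax": 0, "ay": 0, "az": -3.95, "fingers": 44},
])

```text
t: 0.77
ee_pos: [0.3536, 0.3347, 0.2311]
orientation: [0.144, -3.138, 0.0]
force: [0.8, -0.0, -0.6]
width: 0.044
gripper_force: 0.0
```

```bash
python3 - <<'E'
from h import *; from cell import r
s=r.sense(); print(s["ee_pos"],s["joints"].round(2),s["width"])
for X in [(.44,.17,.22),(.4745,-.071,.2)]: print(units(s,X))
E
```

```text
[0.35359451 0.33469573 0.23111435] [-0.73  0.37 -0.1   1.88  0.05  0.9   0.81] 0.0440248291526609
(array([-2.365, -5.731,  0.371]), array([-0.002, -0.001,  0.02 ]))
(array([ -2.773, -13.836,   1.04 ]), array([-0.002, -0.001,  0.02 ]))
```

apply_moves([
  {"dx": -0.5, "dy": -1.2, "dz": 0, "ax": 0, "ay": 0, "az": 0, "fingers": 44},
  {"dx": -1.0, "dy": -2.4, "dz": 0, "ax": 0, "ay": 0, "az": 0, "fingers": 44},
  {"dx": -1.5, "dy": -3.6, "dz": 0, "ax": 0, "ay": 0, "az": 0, "fingers": 44},
  {"dx": -2.0, "dy": -4.8, "dz": 0, "ax": 0, "ay": 0, "az": 0, "fingers": 44},
  {"dx": -2.4, "dy": -6.1, "dz": 0, "ax": 0, "ay": 0, "az": 0, "fingers": 44},
  {"dx": -2.6, "dy": -7.4, "dz": 0, "ax": 0, "ay": 0, "az": 0, "fingers": 44},
  {"dx": -2.7, "dy": -8.7, "dz": 0, "ax": 0, "ay": 0, "az": 0, "fingers": 44},
  {"dx": -2.8, "dy": -10.0, "dz": 0, "ax": 0, "ay": 0, "az": 0, "fingers": 44},
])

```text
t: 1.43
ee_pos: [0.4634, 0.0435, 0.2311]
orientation: [0.141, -3.138, 0.0]
force: [1.4, 0.3, -1.0]
width: 0.0437
gripper_force: 0.0
```

```bash
python3 - <<'E'
from h import *; from cell import r
s=r.sense(); print(s["ee_pos"],s["joints"].round(2),s["width"])
for X in [(.4745,-.071,.2)]: print(units(s,X))
E
```

```text
[0.46344966 0.04345951 0.23105204] [-0.13  0.33 -0.01  1.93  0.01  0.88  1.51] 0.04371682755543245
(array([-0.025, -3.833,  1.035]), array([-0.001, -0.006,  0.001]))
```

apply_moves([
  {"dx": 0, "dy": -1.0, "dz": 0.2, "ax": 0, "ay": 0, "az": 0, "fingers": 44},
  {"dx": 0, "dy": -2.0, "dz": 0.4, "ax": 0, "ay": 0, "az": 0, "fingers": 44},
  {"dx": 0, "dy": -2.9, "dz": 0.6, "ax": 0, "ay": 0, "az": 0, "fingers": 44},
  {"dx": 0, "dy": -3.4, "dz": 0.8, "ax": 0, "ay": 0, "az": 0, "fingers": 44},
  {"dx": 0, "dy": -3.55, "dz": 1.0, "ax": 0, "ay": 0, "az": 0, "fingers": 44},
  {"dx": 0, "dy": -3.55, "dz": 1.0, "ax": 0, "ay": 0, "az": 0, "fingers": 44},
  {"dx": 0, "dy": -3.55, "dz": 1.0, "ax": 0, "ay": 0, "az": 0, "fingers": 44},
  {"dx": 0, "dy": -3.55, "dz": 1.0, "ax": 0, "ay": 0, "az": 0, "fingers": 44},
])

```text
t: 2.1
ee_pos: [0.4732, -0.0586, 0.2014]
orientation: [-0.146, 3.138, 0.002]
force: [0.0, -0.1, 0.3]
width: 0.0441
gripper_force: 0.0
```

```bash
python3 - <<'E'
from h import *; from cell import r,snapshot
s=r.sense(); print(s["ee_pos"],s["joints"].round(2),s["width"],s["force"])
d=snapshot("wrist"); d["s"]=s; pickle.dump(d,open("w1.pkl","wb")); cv2.imwrite("pics/w1.png",d["img"])
print(d["hand_eye"],d["fov_y"],d["cx"],d["cy"])
print(units(s,(.4745,-.071,.068)))
E
```

```text
[ 0.47318807 -0.05864451  0.20141626] [ 0.07  0.39  0.01  1.95 -0.01  0.81  1.75] 0.04410222297623397 [ 0.02630209 -0.06263793  0.26932224]
[[ 1.56525288e-03 -9.58076697e-01 -2.86507577e-01  7.24911936e-02]
 [ 9.99998169e-01  1.18412692e-03  1.50350510e-03  1.94651638e-04]
 [-1.10121186e-03 -2.86509406e-01  9.58076796e-01 -1.43424846e-01]
 [ 0.00000000e+00  0.00000000e+00  0.00000000e+00  1.00000000e+00]] 61.93211391426802 318.21350207462376 250.37406775778857
(array([-0.005, -0.419,  4.447]), array([0.01 , 0.001, 0.03 ]))
```

View pics/w1.png

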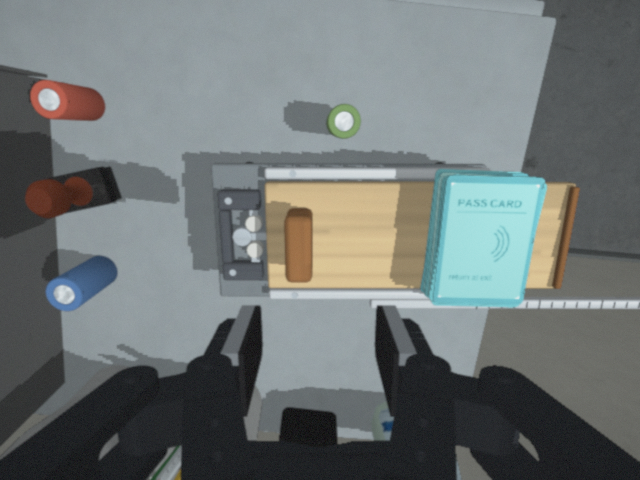

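The wrist view shows the block's top spanning about (286..312, 208..282), the board's inner end at x≈266 (y 182..291) and the outer lip at (579,186)–(563,289). The catch is at x 218–263. I'll refine the pose from these.

```bash
cat >> h.py <<'E'
def wcam(d):
    s=d["s"]; M=np.eye(4); M[:3,:3]=Ro.from_rotvec(s["orientation"]).as_matrix(); M[:3,3]=s["ee_pos"]
    C=np.linalg.inv(M@np.array(d["hand_eye"])); d["R"]=C[:3,:3]; d["t"]=C[:3,3]; return d
E
python3 - <<'E'
from h import *
d=wcam(pickle.load(open("w1.pkl","rb")))
obs=[((40,-110,12),(268,291)),((-40,-110,12),(265,182)),((40,110,17),(563,289)),((-40,110,17),(579,186)),
((23,-94,46),(286,282)),((-23,-94,46),(287,208)),((23,-76,46),(311,282)),((-23,-76,46),(312,208))]
def W(p,P):
    c,s=np.cos(p[2]),np.sin(p[2]); P=np.array(P)/1000
    return np.array([p[0]+c*P[0]-s*P[1],p[1]+s*P[0]+c*P[1],P[2]+.05])
f=lambda p:np.concatenate([proj(d,W(p,P))-q for P,q in obs])
s=least_squares(f,[.467,.013,.09],loss="soft_l1");p=s.x
print(p,np.degrees(p[2])); print(f(p).reshape(-1,2).round(1).tolist()); g=W(p,(0,-85,36)); print("grip",g)
for q in [(289,245),(312,245)]: print(plane(d,q,.096))
print(units(d["s"],(g[0],g[1],.068),p[2]))
E
```

```text
[0.46756595 0.01418513 0.08970924] 5.139960857946728
[[0.2, -4.4], [-0.3, -1.8], [-1.5, 1.1], [3.3, -3.5], [-0.5, -0.1], [-2.9, 5.9], [1.6, 0.0], [0.6, 6.0]]
grip [ 0.47518101 -0.07047307  0.086     ]
[ 0.47320446 -0.07692271  0.096     ]
[ 0.47181104 -0.06211496  0.096     ]
(array([-0.029, -0.403,  4.447]), array([0.01 , 0.001, 0.03 ]))
```

apply_moves([
  {"dx": 0, "dy": -0.4, "dz": 0.5, "ax": 0, "ay": 0, "az": 0, "fingers": 44},
  {"dx": 0, "dy": -0.4, "dz": 1.4, "ax": 0, "ay": 0, "az": 0, "fingers": 44},
  {"dx": 0, "dy": -0.4, "dz": 2.3, "ax": 0, "ay": 0, "az": 0, "fingers": 44},
  {"dx": 0, "dy": -0.4, "dz": 3.1, "ax": 0, "ay": 0, "az": 0, "fingers": 44},
  {"dx": 0, "dy": -0.4, "dz": 3.7, "ax": 0, "ay": 0, "az": 0, "fingers": 44},
  {"dx": 0, "dy": -0.4, "dz": 4.1, "ax": 0, "ay": 0, "az": 0, "fingers": 44},
  {"dx": 0, "dy": -0.4, "dz": 4.4, "ax": 0, "ay": 0, "az": 0, "fingers": 44},
  {"dx": 0, "dy": -0.4, "dz": 4.4, "ax": 0, "ay": 0, "az": 0, "fingers": 44},
])

```text
t: 2.82
ee_pos: [0.4735, -0.0713, 0.0681]
orientation: [0.144, -3.136, -0.001]
force: [0.2, -0.4, 0.7]
width: 0.044
gripper_force: 0.0
```

```bash
python3 - <<'E'
from h import *; from cell import r,snapshot
s=r.sense(); print(s["ee_pos"],s["width"],s["force"])
d=snapshot("wrist"); d["s"]=s; pickle.dump(d,open("w2.pkl","wb")); cv2.imwrite("pics/w2.png",d["img"])
print(units(s,(.4748,-.0708,.068)))
E
```

```text
[ 0.47352859 -0.07127377  0.06810788] 0.043955409712919155 [ 0.24089561 -0.35797458  0.69924777]
(array([-0.044,  0.012,  0.003]), array([ 0.01 , -0.024,  0.021]))
```

View pics/w2.png

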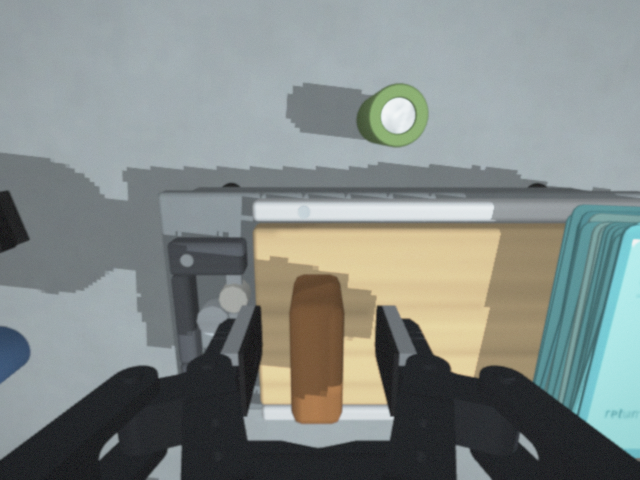

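The block (290–343) sits centred between the pads (258/380), with clear space round it. I'll close.

apply_moves([
  {"dx": 0, "dy": 0, "dz": 0, "ax": 0, "ay": 0, "az": 0, "fingers": 30},
  {"dx": 0, "dy": 0, "dz": 0, "ax": 0, "ay": 0, "az": 0, "fingers": 20},
  {"dx": 0, "dy": 0, "dz": 0, "ax": 0, "ay": 0, "az": 0, "fingers": 10},
  {"dx": 0, "dy": 0, "dz": 0, "ax": 0, "ay": 0, "az": 0, "fingers": 10},
  {"dx": 0, "dy": 0, "dz": 0, "ax": 0, "ay": 0, "az": 0, "fingers": 10},
  {"dx": 0, "dy": 0, "dz": 0, "ax": 0, "ay": 0, "az": 0, "fingers": 10},
  {"dx": 0, "dy": 0, "dz": 0, "ax": 0, "ay": 0, "az": 0, "fingers": 10},
  {"dx": 0, "dy": 0, "dz": 0, "ax": 0, "ay": 0, "az": 0, "fingers": 10},
], squeeze=80)

```text
t: 3.53
ee_pos: [0.4749, -0.0723, 0.0705]
orientation: [-0.141, 3.136, 0.0]
force: [-0.9, 1.9, 6.6]
width: 0.0162
gripper_force: 79.0
```

apply_moves([
  {"dx": 0, "dy": 0.07, "dz": 0, "ax": 0, "ay": 0, "az": 0, "fingers": 10},
  {"dx": 0, "dy": 0.14, "dz": 0, "ax": 0, "ay": 0, "az": 0, "fingers": 10},
  {"dx": 0, "dy": 0.21, "dz": 0, "ax": 0, "ay": 0, "az": 0, "fingers": 10},
  {"dx": 0, "dy": 0.28, "dz": 0, "ax": 0, "ay": 0, "az": 0, "fingers": 10},
  {"dx": 0, "dy": 0.35, "dz": 0, "ax": 0, "ay": 0, "az": 0, "fingers": 10},
  {"dx": 0, "dy": 0.42, "dz": 0, "ax": 0, "ay": 0, "az": 0, "fingers": 10},
  {"dx": 0, "dy": 0.49, "dz": 0, "ax": 0, "ay": 0, "az": 0, "fingers": 10},
  {"dx": 0, "dy": 0.56, "dz": 0, "ax": 0, "ay": 0, "az": 0, "fingers": 10},
])

```text
t: 4.2
ee_pos: [0.4742, -0.0596, 0.0706]
orientation: [-0.134, 3.135, -0.007]
force: [0.5, -4.1, 5.5]
width: 0.0168
gripper_force: 79.1
```

apply_moves([
  {"dx": 0, "dy": 0.08, "dz": 0, "ax": 0, "ay": 0, "az": 0, "fingers": 10},
  {"dx": 0, "dy": 0.16, "dz": 0, "ax": 0, "ay": 0, "az": 0, "fingers": 10},
  {"dx": 0, "dy": 0.25, "dz": 0, "ax": 0, "ay": 0, "az": 0, "fingers": 10},
  {"dx": 0, "dy": 0.35, "dz": 0, "ax": 0, "ay": 0, "az": 0, "fingers": 10},
  {"dx": 0, "dy": 0.45, "dz": 0, "ax": 0, "ay": 0, "az": 0, "fingers": 10},
  {"dx": 0, "dy": 0.55, "dz": 0, "ax": 0, "ay": 0, "az": 0, "fingers": 10},
  {"dx": 0, "dy": 0.65, "dz": 0, "ax": 0, "ay": 0, "az": 0, "fingers": 10},
  {"dx": 0, "dy": 0.75, "dz": 0, "ax": 0, "ay": 0, "az": 0, "fingers": 10},
])

```text
t: 4.87
ee_pos: [0.4722, -0.0363, 0.0706]
orientation: [-0.136, 3.135, -0.006]
force: [-0.2, -4.9, 5.0]
width: 0.0165
gripper_force: 79.0
```

```bash
python3 - <<'E'
from h import *; from cell import r,snapshot
s=r.sense(); print(s["ee_pos"],s["width"],s["force"],s["ft_torque"])
print(Ro.from_rotvec(s["orientation"]).as_matrix().round(4))
ys=np.array([-np.sin(YAW),np.cos(YAW)]); print("travel",(s["ee_pos"][:2]-[.4749,-.0723])@ys)
d=snapshot("top"); pickle.dump(d,open("top1.pkl","wb")); e=snapshot("side"); pickle.dump(e,open("side1.pkl","wb"))
a=cv2.resize(d["img"][245:315,190:290],None,fx=5,fy=5,interpolation=cv2.INTER_CUBIC)
b=cv2.resize(e["img"][310:375,315:410],None,fx=5,fy=5,interpolation=cv2.INTER_CUBIC)
m=np.zeros((600,800,3),np.uint8); m[:350,:500]=a
m2=np.zeros((350,800,3),np.uint8)
o=np.zeros((350,975,3),np.uint8);o[:,:500]=a;o[:325,500:]=b
A=np.zeros((590,500,3),np.uint8)
h=4; a=cv2.resize(d["img"][245:315,190:290],None,fx=h,fy=h,interpolation=cv2.INTER_CUBIC); b=cv2.resize(e["img"][240:375,315:410],None,fx=h,fy=h,interpolation=cv2.INTER_CUBIC)
o=np.zeros((540,780,3),np.uint8);o[:280,:400]=a;o[:540,400:]=b
cv2.imwrite("pics/c1.png",o)
E
```

```text
[ 0.47221277 -0.036278    0.07058413] 0.01649702920242887 [-0.18111781 -4.92779487  4.96364669] [-0.84887072  0.10252078  0.01575793]
[[-0.9962 -0.0868  0.0042]
 [-0.0868  0.9962 -0.0033]
 [-0.0039 -0.0037 -1.    ]]
travel 0.036117896741944246
```

View pics/c1.png

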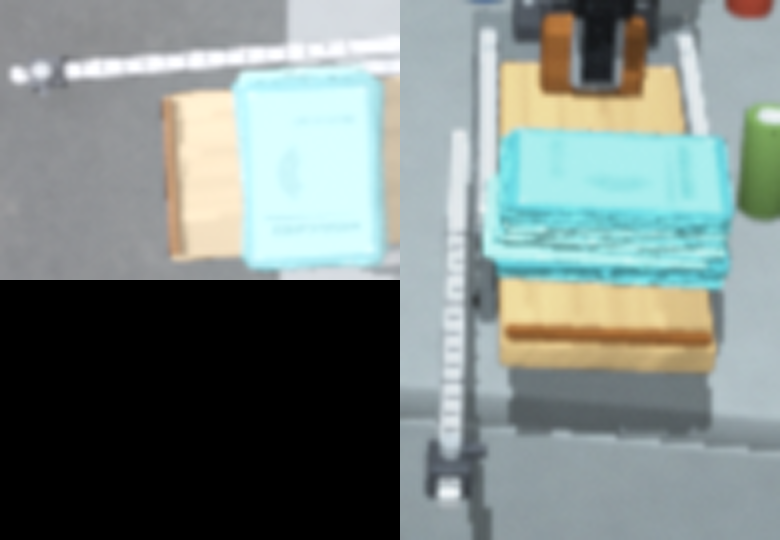

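The board has left the catch and moved about 36 mm, and the passes are riding along. The lip edge in the crop is at u≈164, and the cursor's dark pointer is near u≈60 in top and (485,453) in side. I'll slide on with slightly more down-push.

apply_moves([
  {"dx": 0, "dy": 0.12, "dz": 0.01, "ax": 0, "ay": 0, "az": 0, "fingers": 10},
  {"dx": 0, "dy": 0.26, "dz": 0.02, "ax": 0, "ay": 0, "az": 0, "fingers": 10},
  {"dx": 0, "dy": 0.42, "dz": 0.04, "ax": 0, "ay": 0, "az": 0, "fingers": 10},
  {"dx": 0, "dy": 0.58, "dz": 0.06, "ax": 0, "ay": 0, "az": 0, "fingers": 10},
  {"dx": 0, "dy": 0.74, "dz": 0.07, "ax": 0, "ay": 0, "az": 0, "fingers": 10},
  {"dx": 0, "dy": 0.9, "dz": 0.08, "ax": 0, "ay": 0, "az": 0, "fingers": 10},
  {"dx": 0, "dy": 1.02, "dz": 0.09, "ax": 0, "ay": 0, "az": 0, "fingers": 10},
  {"dx": 0, "dy": 1.1, "dz": 0.1, "ax": 0, "ay": 0, "az": 0, "fingers": 10},
])

```text
t: 5.63
ee_pos: [0.4711, -0.0117, 0.0705]
orientation: [-0.126, 3.131, -0.02]
force: [-1.8, -23.9, 31.5]
width: 0.0166
gripper_force: 82.8
```

```bash
cat > look.py <<'E'
import sys
from h import *; from cell import r,snapshot
n=sys.argv[1]
s=r.sense(); print(s["ee_pos"],s["force"],s["ft_torque"],s["t"])
print(Ro.from_rotvec(s["orientation"]).as_matrix().round(4)[2])
ys=np.array([-np.sin(YAW),np.cos(YAW)]); print("travel",(s["ee_pos"][:2]-[.4749,-.0723])@ys)
I={}
for c in ("top","side"):   # average a few pictures against noise
    ims=[snapshot(c) for _ in range(2)]; I[c]=np.mean([i["img"].astype(float) for i in ims],0).astype(np.uint8); d=ims[0]; d["img"]=I[c]; pickle.dump(d,open(f"{c}{n}.pkl","wb"))
def enh(x,f):
    x=cv2.resize(x,None,fx=f,fy=f,interpolation=cv2.INTER_CUBIC); return np.clip(255*(x/255.)**0.6,0,255).astype(np.uint8)
a=enh(I["top"][255:312,192:242],10)     # 500x570
b=enh(I["side"][335:375,318:348],10)     # 300x400
o=np.zeros((570,800,3),np.uint8);o[:,:500]=a;o[:400,500:]=b
o[400:,500:]=cv2.resize(I["side"][260:360,310:420],(300,170))
cv2.imwrite(f"pics/c{n}.png",o)
E
python3 look.py 2
```

```text
[ 0.47110675 -0.01168237  0.07053917] [ -1.84013991 -23.9173372   31.49992775] [-4.02478005  0.87388688  0.20043196] 5.6333
[-0.0079 -0.0131 -0.9999]
travel 0.06071372932572864
```

View pics/c2.png

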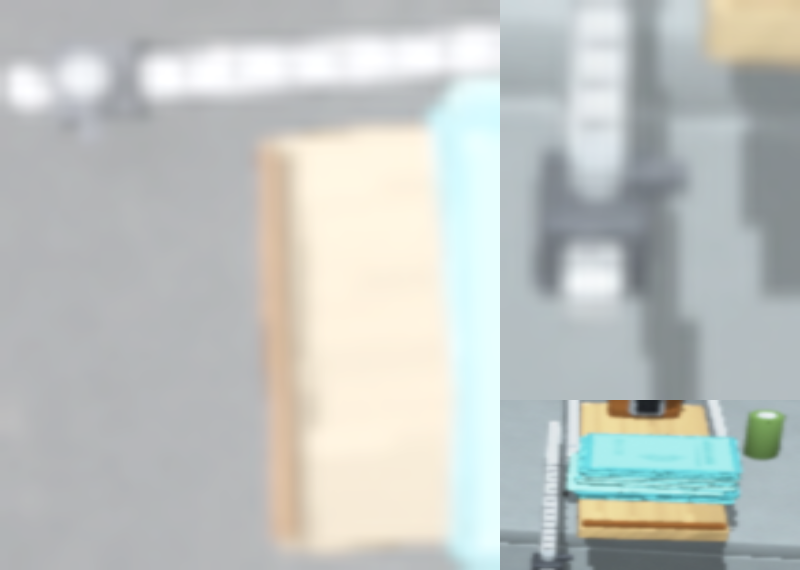

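The push is harder than wanted: the axis is stiff at 31 N. The lip edge is at u≈262, the cursor at u 62–150 in the top crop, and the pointer at (683,172) in the side crop. I'll back off the push, then read the pointer patch numerically.

apply_moves([
  {"dx": 0, "dy": 0, "dz": -0.02, "ax": 0, "ay": 0, "az": 0, "fingers": 10},
  {"dx": 0, "dy": 0, "dz": -0.04, "ax": 0, "ay": 0, "az": 0, "fingers": 10},
  {"dx": 0, "dy": 0, "dz": -0.06, "ax": 0, "ay": 0, "az": 0, "fingers": 10},
  {"dx": 0, "dy": 0, "dz": -0.07, "ax": 0, "ay": 0, "az": 0, "fingers": 10},
  {"dx": 0, "dy": 0, "dz": -0.07, "ax": 0, "ay": 0, "az": 0, "fingers": 10},
  {"dx": 0, "dy": 0, "dz": -0.07, "ax": 0, "ay": 0, "az": 0, "fingers": 10},
  {"dx": 0, "dy": 0, "dz": -0.07, "ax": 0, "ay": 0, "az": 0, "fingers": 10},
  {"dx": 0, "dy": 0, "dz": -0.07, "ax": 0, "ay": 0, "az": 0, "fingers": 10},
])

```text
t: 6.5
ee_pos: [0.4704, -0.0047, 0.0706]
orientation: [-0.134, 3.132, -0.007]
force: [0.7, -8.0, 12.4]
width: 0.0165
gripper_force: 80.0
```

```bash
python3 - <<'E'
from h import *; from cell import r
s=r.sense(); print(s["ee_pos"],s["force"],s["ft_torque"],Ro.from_rotvec(s["orientation"]).as_matrix().round(4)[2])
T=pickle.load(open("top2.pkl","rb"))["img"];S=pickle.load(open("side2.pkl","rb"))["img"]
g=T.mean(2).astype(int); print("top cols 193.."); 
for v in range(256,274): print(v,*g[v,193:214])
g=S.mean(2).astype(int); print("side cols 320..")
for v in range(346,366): print(v,*g[v,320:342])
E
```

```text
[ 0.47044    -0.00473595  0.07062175] [ 0.67481878 -8.02944284 12.40361109] [-1.36539647  0.07219279  0.0502817 ] [-0.0063 -0.005  -1.    ]
top cols 193..
256 145 144 143 143 143 142 144 144 143 143 144 144 145 144 144 143 142 143 143 144 144
257 146 144 144 145 145 143 144 143 143 144 143 143 143 144 144 144 144 145 146 147 147
258 146 145 146 146 145 144 144 144 144 144 144 143 139 138 141 143 144 145 147 149 151
259 146 145 147 147 145 146 153 154 150 148 147 142 125 121 136 143 147 155 162 171 185
260 147 148 148 148 151 165 183 188 176 158 147 142 129 149 178 188 188 191 205 219 235
261 180 186 172 161 167 198 223 227 214 179 144 136 143 193 232 243 238 224 237 248 253
262 227 237 218 194 189 221 239 240 228 191 145 127 144 203 245 255 252 237 248 254 255
263 239 252 240 216 194 212 233 235 220 180 136 121 137 195 239 251 247 235 240 245 244
264 232 250 246 226 192 182 196 201 182 148 126 124 129 163 200 205 199 188 187 189 192
265 191 212 210 191 169 159 160 162 145 125 122 130 123 127 150 155 152 147 145 147 151
266 153 164 163 155 150 144 142 149 139 124 121 124 120 119 135 1
[... 1701 characters left out ...]
57 157 151
358 149 124 88 81 88 101 106 105 101 96 89 85 79 83 92 110 144 155 156 157 157 155
359 148 118 82 76 99 136 140 140 143 131 92 74 72 82 92 110 143 154 155 155 156 157
360 146 110 79 81 125 177 181 181 189 174 109 71 71 83 92 110 144 154 156 155 156 156
361 145 107 77 84 135 191 204 203 197 179 110 69 70 87 94 110 144 156 156 156 156 156
362 145 110 80 89 155 222 234 234 231 206 121 70 72 89 95 110 145 157 157 157 156 157
363 148 121 91 98 169 233 241 241 238 213 126 75 75 89 95 110 144 156 157 157 157 157
364 153 141 119 122 160 203 213 212 208 184 128 100 87 90 95 110 144 155 155 156 155 155
365 154 153 148 150 164 183 186 184 182 173 150 134 106 95 96 109 141 152 154 155 155 154
```

```bash
python3 - <<'E'
from h import *
T=pickle.load(open("top2.pkl","rb"));S=pickle.load(open("side2.pkl","rb"))
c,s=np.cos(YAW),np.sin(YAW); R=np.array([[c,-s],[s,c]])
o=np.array([.4672,.0136])-R@[0,.05]
def P(x,y,z): 
    q=o+R@np.array([x,y])/1e3; return np.array([*q,z/1e3])
def sh(n,*p): print(n,"top",proj(T,P(*p)).round(1),"side",proj(S,P(*p)).round(1))
sh("barend top",58,270,50)
for x in (54,62): sh(f"barend {x}",x,270,50)
sh("board lip +x",40,220.7,67); sh("board lip -x",-40,220.7,67); sh("board bot +x",40,220.7,50)
for y in (240,245,250,255): sh(f"ptr {y}",45,y,56)
for y in (240,250): sh(f"cursor top {y}",58,y,60)
for n,d,p,z in [("topA",T,(199.5,268.0),56),("topB",T,(204,267.5),56),("side",S,(336.2,352.3),56)]:
    X=plane(d,p,z/1e3); print(n,(R.T@(X[:2]-o)*1e3).round(1))
g=S["img"].mean(2).astype(int)
for v in range(336,350,1): print(v,*g[v,336:346])
g=T["img"].mean(2).astype(int)
for v in range(266,273): print(v,*g[v,212:226])
E
```

```text
barend top top [192.3 263.4] side [326.6 363.6]
barend 54 top [192.4 265.4] side [329.5 363.7]
barend 62 top [192.2 261.3] side [323.7 363.5]
board lip +x top [216.1 269.7] side [340.1 332.5]
board lip -x top [218.2 311.7] side [396.1 334.4]
board bot +x top [218.  270.5] side [339.7 342.2]
ptr 240 top [207.2 268.5] side [336.3 346.9]
ptr 245 top [204.6 268.7] side [336.3 349.1]
ptr 250 top [202.1 268.9] side [336.3 351.3]
ptr 255 top [199.5 269.1] side [336.3 353.5]
cursor top 240 top [206.4 261.6] side [327.1 344.3]
cursor top 250 top [201.3 262. ] side [327.  348.7]
topA [ 47.1 254.9]
topB [ 47.4 246.1]
side [ 45.1 252.2]
336 188 181 164 171 179 177 176 178 179 178
337 184 178 161 165 172 174 175 175 174 170
338 172 168 156 163 170 171 172 170 167 165
339 158 157 151 161 168 168 165 162 160 160
340 150 149 149 157 161 153 145 142 142 144
341 145 144 144 144 139 119 108 107 108 110
342 139 140 139 139 131 105 93 93 93 93
343 134 135 135 136 129 104 93 90 91 91
344 129 130 130 131 127 109 95 92 90 91
345 125 127 127 128 127 120 102 94 92 91
346 137 139 141 142 144 139 123 105 99 97
347 159 161 164 166 168 163 140 114 106 105
348 159 161 161 164 164 155 123 103 100 101
349 155 157 158 158 158 148 114 96 96 96
266 146 148 148 146 145 146 146 146 146 147 147 148 150 151
267 145 146 146 145 145 146 146 148 149 149 147 150 155 159
268 145 147 146 145 146 149 154 162 172 178 177 179 187 193
269 145 146 147 147 146 153 167 180 201 214 222 225 228 229
270 145 145 147 147 145 148 161 166 181 205 228 234 236 236
271 145 145 147 147 146 147 157 156 162 195 227 235 236 236
272 146 147 147 147 149 154 160 155 160 194 227 236 236 237
```

apply_moves([
  {"dx": 0, "dy": 0.1, "dz": 0, "ax": 0, "ay": 0, "az": 0, "fingers": 10},
  {"dx": 0, "dy": 0.22, "dz": 0, "ax": 0, "ay": 0, "az": 0, "fingers": 10},
  {"dx": 0, "dy": 0.36, "dz": 0, "ax": 0, "ay": 0, "az": 0, "fingers": 10},
  {"dx": 0, "dy": 0.5, "dz": 0, "ax": 0, "ay": 0, "az": 0, "fingers": 10},
  {"dx": 0, "dy": 0.62, "dz": 0, "ax": 0, "ay": 0, "az": 0, "fingers": 10},
  {"dx": 0, "dy": 0.72, "dz": 0, "ax": 0, "ay": 0, "az": 0, "fingers": 10},
  {"dx": 0, "dy": 0.75, "dz": 0, "ax": 0, "ay": 0, "az": 0, "fingers": 10},
  {"dx": 0, "dy": 0.75, "dz": 0, "ax": 0, "ay": 0, "az": 0, "fingers": 10},
])

```text
t: 7.17
ee_pos: [0.4685, 0.0175, 0.0707]
orientation: [-0.135, 3.132, -0.008]
force: [0.9, -8.8, 13.3]
width: 0.0166
gripper_force: 80.2
```

```bash
cat > ends.py <<'E'
import sys
from h import *; from cell import r,snapshot
s=r.sense(); print("t",s["t"],s["ee_pos"].round(4),s["force"].round(1),Ro.from_rotvec(s["orientation"]).as_matrix().round(4)[2])
ys=np.array([-np.sin(YAW),np.cos(YAW)]); print("travel",((s["ee_pos"][:2]-[.4749,-.0723])@ys*1e3).round(1))
c,sn=np.cos(YAW),np.sin(YAW); R=np.array([[c,-sn],[sn,c]]); o=np.array([.4672,.0136])-R@[0,.05]
P=lambda x,y,z:np.array([*(o+R@np.array([x,y])/1e3),z/1e3])
I={}
for n in("top","side"):
    k=[snapshot(n) for _ in range(2)]; d=k[0]; d["img"]=np.mean([a["img"].astype(float) for a in k],0); I[n]=d
    pickle.dump(d,open(f"{n}{sys.argv[1]}.pkl","wb"))
    g=cv2.GaussianBlur(d["img"].mean(2).astype(np.float32),(0,0),.5)
    # sample along stand y at several x: steepest change near the board's end
    y=np.arange(205,275,.25)
    for x in (30,15,0,-15,-30):
        out=[]
        for z in ((67,) if n=="top" else (50,)):
            q=np.array([proj(d,P(x,a,z)) for a in y]).astype(np.float32)
            v=cv2.remap(g,q[None,:,0],q[None,:,1],cv2.INTER_LINEAR)[0]; gr=np.gradient(v)
            top=np.argsort(-abs(gr)); i=top[0]; out.append((z,y[i],gr[i].round(1), v[::16].astype(int).tolist()))
        print(n,x,out)
E
python3 ends.py 3
```

```text
t 7.1667 [0.4685 0.0175 0.0707] [ 0.9 -8.8 13.3] [-0.0064 -0.0054 -1.    ]
travel 90.0
top 30 [(67, np.float64(240.75), np.float32(-4.5), [242, 237, 237, 232, 231, 234, 235, 235, 232, 183, 153, 147, 146, 146, 146, 146, 147, 146])]
top 15 [(67, np.float64(239.0), np.float32(-3.4), [242, 236, 228, 230, 230, 230, 231, 232, 222, 176, 156, 153, 147, 147, 147, 146, 145, 146])]
top 0 [(67, np.float64(241.25), np.float32(-4.1), [242, 237, 227, 229, 229, 229, 229, 229, 223, 181, 151, 147, 146, 147, 146, 148, 148, 150])]
top -15 [(67, np.float64(239.75), np.float32(-4.0), [242, 238, 235, 232, 230, 232, 233, 233, 227, 181, 153, 145, 146, 145, 145, 147, 147, 149])]
top -30 [(67, np.float64(240.5), np.float32(-4.2), [243, 239, 232, 226, 220, 220, 220, 219, 217, 180, 156, 153, 147, 145, 144, 144, 143, 145])]
side 30 [(50, np.float64(220.25), np.float32(-4.6), [198, 203, 207, 204, 163, 110, 104, 163, 174, 165, 145, 102, 94, 94, 94, 95, 94, 93])]
side 15 [(50, np.float64(231.5), np.float32(3.7), [200, 200, 200, 195, 161, 114, 100, 144, 168, 160, 142, 106, 96, 96, 95, 95, 95, 95])]
side 0 [(50, np.float64(220.75), np.float32(-4.4), [198, 198, 198, 195, 166, 111, 100, 146, 162, 152, 142, 104, 95, 95, 95, 94, 93, 93])]
side -15 [(50, np.float64(220.0), np.float32(-3.7), [197, 198, 198, 194, 160, 114, 100, 148, 166, 162, 144, 106, 95, 94, 94, 93, 93, 93])]
side -30 [(50, np.float64(247.25), np.float32(-2.8), [184, 183, 182, 178, 149, 113, 96, 125, 147, 141, 135, 105, 95, 95, 95, 94, 93, 93])]
```

apply_moves([
  {"dx": 0, "dy": 0.04, "dz": 0, "ax": 0, "ay": 0, "az": 0, "fingers": 10},
  {"dx": 0, "dy": 0.08, "dz": 0, "ax": 0, "ay": 0, "az": 0, "fingers": 10},
  {"dx": 0, "dy": 0.12, "dz": 0, "ax": 0, "ay": 0, "az": 0, "fingers": 10},
  {"dx": 0, "dy": 0.14, "dz": 0, "ax": 0, "ay": 0, "az": 0, "fingers": 10},
  {"dx": 0, "dy": 0.14, "dz": 0, "ax": 0, "ay": 0, "az": 0, "fingers": 10},
  {"dx": 0, "dy": 0.14, "dz": 0, "ax": 0, "ay": 0, "az": 0, "fingers": 10},
  {"dx": 0, "dy": 0.14, "dz": 0, "ax": 0, "ay": 0, "az": 0, "fingers": 10},
  {"dx": 0, "dy": 0.14, "dz": 0, "ax": 0, "ay": 0, "az": 0, "fingers": 10},
])

```text
t: 8.03
ee_pos: [0.4682, 0.0211, 0.0707]
orientation: [-0.134, 3.132, -0.009]
force: [0.2, -8.6, 12.1]
width: 0.0167
gripper_force: 80.2
```

```bash
python3 ends.py 4 | sed 's/\[(.*//' | head -2; python3 - <<'E'
import pickle,cv2,numpy as np
T=pickle.load(open("top4.pkl","rb"))["img"];S=pickle.load(open("side4.pkl","rb"))["img"]
f=16
def z(x): 
    x=cv2.resize(x.astype(np.float32),None,fx=f,fy=f,interpolation=cv2.INTER_CUBIC); x=(x-60)*1.25; return np.clip(x,0,255)
a=z(T[255:290,190:215]); b=z(S[335:370,320:345])
o=np.zeros((560,800,3)); o[:,:400]=a; o[:,400:]=b
cv2.imwrite("pics/c4.png",o)
E
```

```text
t 8.0333 [0.4682 0.0211 0.0707] [ 0.2 -8.6 12.1] [-0.0064 -0.0057 -1.    ]
travel 93.7[ WARN:0@0.062] global loadsave.cpp:1063 imwrite_ Unsupported depth image for selected encoder is fallbacked to CV_8U.
```

View pics/c4.png

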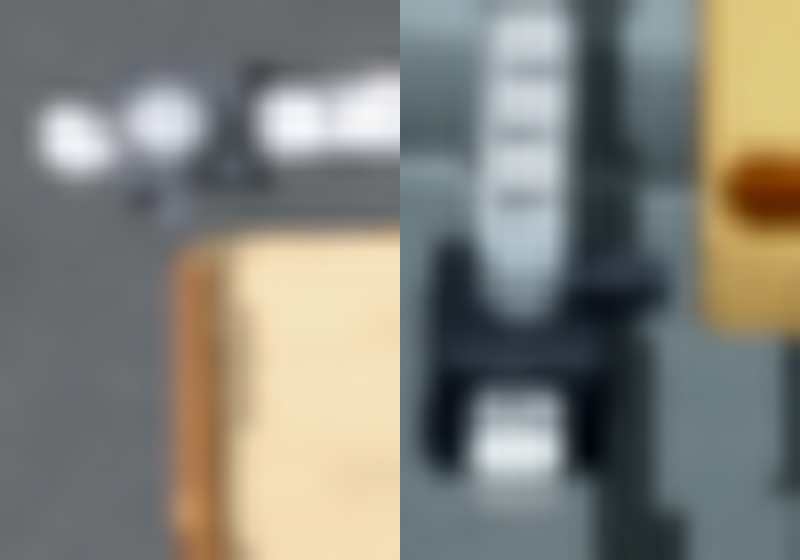

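The pointer tip is at (172,205) in top and (655,285) in side. The lip edge is at u≈172 in top, which is u≈188 once corrected for height. The board's bottom edge is at v≈330 in side, or about 272 at z = 56. Both views agree on about 2 mm left to go.

apply_moves([
  {"dx": 0, "dy": 0.02, "dz": 0, "ax": 0, "ay": 0, "az": 0, "fingers": 10},
  {"dx": 0, "dy": 0.04, "dz": 0, "ax": 0, "ay": 0, "az": 0, "fingers": 10},
  {"dx": 0, "dy": 0.06, "dz": 0, "ax": 0, "ay": 0, "az": 0, "fingers": 10},
  {"dx": 0, "dy": 0.07, "dz": 0, "ax": 0, "ay": 0, "az": 0, "fingers": 10},
  {"dx": 0, "dy": 0.07, "dz": 0, "ax": 0, "ay": 0, "az": 0, "fingers": 10},
  {"dx": 0, "dy": 0.07, "dz": 0, "ax": 0, "ay": 0, "az": 0, "fingers": 10},
  {"dx": 0, "dy": 0.07, "dz": 0, "ax": 0, "ay": 0, "az": 0, "fingers": 10},
  {"dx": 0, "dy": 0.07, "dz": 0, "ax": 0, "ay": 0, "az": 0, "fingers": 10},
])

```text
t: 8.9
ee_pos: [0.468, 0.023, 0.0707]
orientation: [-0.133, 3.132, -0.009]
force: [0.6, -9.6, 13.1]
width: 0.0163
gripper_force: 80.2
```

```bash
python3 ends.py 5 | sed 's/\[(.*//' | head -2; python3 - <<'E'
import pickle,cv2,numpy as np
T=pickle.load(open("top5.pkl","rb"))["img"];S=pickle.load(open("side5.pkl","rb"))["img"]
def z(x,f): 
    x=cv2.resize(x.astype(np.float32),None,fx=f,fy=f,interpolation=cv2.INTER_CUBIC); x=(x-60)*1.25; return np.clip(x,0,255)
o=np.zeros((580,800,3)); o[:400,:320]=z(T[257:282,192:212],16); o[:400,320:720]=z(S[340:365,322:347],16)
o[400:580,:400]=cv2.resize(T[245:335,190:390],(400,180)); o[400:580,400:]=cv2.resize(S[225:375,250:550],(400,180))
cv2.imwrite("pics/c5.png",o.astype(np.uint8))
E
```

```text
t 8.9 [0.468  0.023  0.0707] [ 0.6 -9.6 13.1] [-0.0064 -0.0059 -1.    ]
travel 95.5
```

View pics/c5.png

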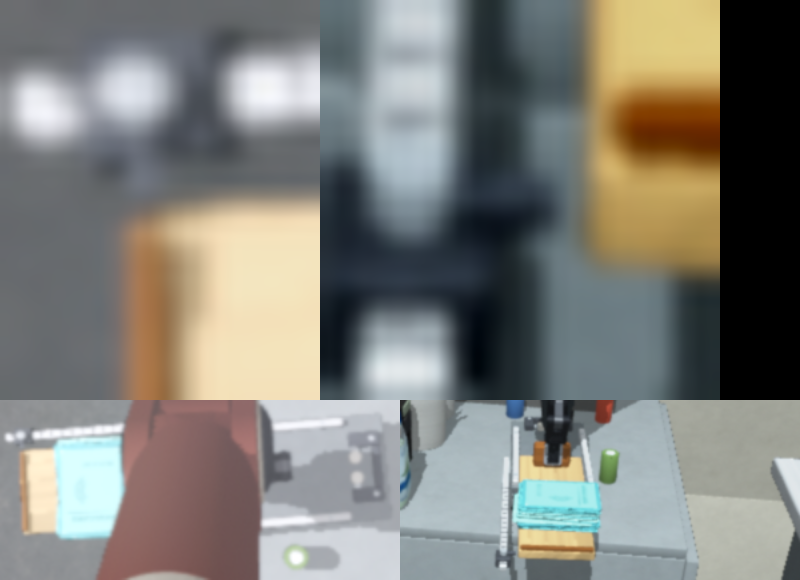

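The pointer is at u≈143 against the height-corrected board end at about 142 in top, and at v≈207 against about 207 in side, so they are level. The passes are on the board and it lies flat. Handing in.

```bash
python3 -c "
from cell import r
s=r.sense(); print(abs(s['joint_velocities']).max()); print(r.finish_job())"
```

```text
0.002110919418339537
the job is handed in; nothing more can be done
None
```

The board is out of the catch, and its outer end is level with the pointer to within about 1 mm by my reading of both cameras; it is held flat and still by its grip block with the passes on it, and the job was handed in at about 9 s (the verdict was not shown).

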